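Sweep the carrot rounds into the board's drawer and shut it

TASK

With your fingertips, sweep the five carrot rounds across the chopping board and over its end into the open drawer, then push the drawer fully shut so that the board is free for the next vegetable. Only push the rounds along, do not pick them up, and let none fall on the worktop. Leave the uncut carrot piece, the garlic and everything round the board where they are.

Things in the scene. Friction and masses are not known exactly. Their poses are not given: they have to be found in the camera images.
- prep_board: Bamboo chopping board on a low drawer box, standing firmly on the worktop (it does not move): 240 mm (its x) by 380 mm (its y), flat top 72 mm above the worktop, board 18 mm thick. Origin: centre of its underside; z up. The drawer slides out of its +y end (the robot's left, within 12 degrees). The top has no rim: rounds can fall off any edge.
- board_edge (a point): Middle of the board's top edge at the drawer end (0, +190, 72 mm in the board's frame); axes as the board's.
- drawer (a joint): How far the drawer stands out of the box, m: 0 = fully shut, 0.14 = fully out. It slides along the board's y axis with light friction (about 2 N), has no latch or spring and stays where it is left. Starts well open (0.115 to 0.135).
- drawer_in (a point): Centre of the drawer's inner floor, 7 mm above the worktop; moves with the drawer, axes as the board's. The steel tray is 192 mm (x) by 196 mm (y) by 43 mm deep inside, walls 3 mm, open on top. Its uncovered mouth is the part that stands out beyond the board's end, as long as the joint value. Only 4 mm are free between tray rim and board: what sticks up over the rim jams.
- drawer_face (a point): Centre of the outer face of the drawer's wooden front, 28 mm above the worktop; moves with the drawer. The front is 236 mm wide (x), 14 mm thick, 4 to 52 mm above the worktop, upright, facing the board's +y. Shut, the outer face stands 14.5 mm beyond the board's end. Pushing near its middle towards the board's -y shuts the drawer.
- round_1: Thick carrot round, orange disc 38 mm across and 14 mm thick, 11 to 20 g, lying flat on the board. Origin: centre of its underside; z along its axis.
- round_2: Thick carrot round, orange disc 37 mm across and 14 mm thick, 11 to 20 g, lying flat on the board. Origin: centre of its underside; z along its axis.
- round_3: Thick carrot round, orange disc 36 mm across and 14 mm thick, 11 to 20 g, lying flat on the board. Origin: centre of its underside; z along its axis.
- round_4: Thick carrot round, orange disc 34 mm across and 14 mm thick, 11 to 20 g, lying flat on the board. Origin: centre of its underside; z along its axis.
- round_5: Thick carrot round, orange disc 33 mm across and 14 mm thick, 11 to 20 g, lying flat on the board. Origin: centre of its underside; z along its axis.
- carrot_end: Uncut crown end of the carrot, 42 mm thick and 100 mm long with its green stubs, lying on the board at the end away from the drawer, its length along its own y (cut face to +y, crown to -y). Origin: centre of its underside. Loose; to be left alone.
- garlic_a: White garlic bulb, 60 mm across and 58 mm high, beside the carrot end on the board. Origin: centre of its underside. Loose; to be left alone.
- lemon_a: Yellow lemon, 71 x 53 x 51 mm, on the worktop to the robot's left. Origin: centre of its underside. Leave alone.
- tomato_a: Red tomato, 65 mm across and high, on the worktop to the robot's left. Origin: centre of its underside. Leave alone.
- tumbler: Clear drinking glass, 79 mm across, 90 mm high, on the worktop behind the board. Origin: centre of its underside. Leave alone.
Things that resemble listed ones, but are neither listed nor needed, are in the scene too. Leave any blue or grey look-alike of the round_3 alone.

How it is judged (in metres and radians):
On the way:
1. all five carrot rounds lie in the drawer while it still stands at least 80 mm open (x of round_1 in the frame of drawer_in between -0.096 and 0.096 m and y of round_1 in the frame of drawer_in between -0.098 and 0.098 m and z of round_1 in the frame of drawer_in between -0.004 and 0.043 m and x of round_2 in the frame of drawer_in between -0.096 and 0.096 m and y of round_2 in the frame of drawer_in between -0.098 and 0.098 m and z of round_2 in the frame of drawer_in between -0.004 and 0.043 m and x of round_3 in the frame of drawer_in between -0.096 and 0.096 m and y of round_3 in the frame of drawer_in between -0.098 and 0.098 m and z of round_3 in the frame of drawer_in between -0.004 and 0.043 m and x of round_4 in the frame of drawer_in between -0.096 and 0.096 m and y of round_4 in the frame of drawer_in between -0.098 and 0.098 m and z of round_4 in the frame of drawer_in between -0.004 and 0.043 m and x of round_5 in the frame of drawer_in between -0.096 and 0.096 m and y of round_5 in the frame of drawer_in between -0.098 and 0.098 m and z of round_5 in the frame of drawer_in between -0.004 and 0.043 m and value of joint drawer above 0.08 m), for 0.2 s.
At the end, for the whole second after the job is handed in: All five rounds lie inside the drawer's tray below its rim, at rest; the drawer is shut to within 5 mm; the uncut carrot piece, garlic, lemon, tomato and glass are within 20 mm of where they stood (x of round_1 in the frame of drawer_in between -0.096 and 0.096 m and y of round_1 in the frame of drawer_in between -0.098 and 0.098 m and z of round_1 in the frame of drawer_in between -0.004 and 0.043 m and x of round_2 in the frame of drawer_in between -0.096 and 0.096 m and y of round_2 in the frame of drawer_in between -0.098 and 0.098 m and z of round_2 in the frame of drawer_in between -0.004 and 0.043 m and x of round_3 in the frame of drawer_in between -0.096 and 0.096 m and y of round_3 in the frame of drawer_in between -0.098 and 0.098 m and z of round_3 in the frame of drawer_in between -0.004 and 0.043 m and x of round_4 in the frame of drawer_in between -0.096 and 0.096 m and y of round_4 in the frame of drawer_in between -0.098 and 0.098 m and z of round_4 in the frame of drawer_in between -0.004 and 0.043 m and x of round_5 in the frame of drawer_in between -0.096 and 0.096 m and y of round_5 in the frame of drawer_in between -0.098 and 0.098 m and z of round_5 in the frame of drawer_in between -0.004 and 0.043 m and value of joint drawer below 0.005 m and linear speed of each of round_1, round_2, round_3, round_4, round_5 below 0.03 m/s and distance of each of carrot_end, garlic_a, lemon_a, tomato_a, tumbler from where it was at the start of the episode below 0.02 m); the robot touches nothing.
It fails at once if a carrot round is lifted more than 25 mm above the board (height (world z) of any of round_1, round_2, round_3, round_4, round_5 above 0.097 m).
It fails at once if a carrot round falls on the worktop beside the drawer ((height (world z) of round_1 below 0.05 m and (x of round_1 in the frame of drawer_in below -0.115 m or x of round_1 in the frame of drawer_in above 0.115 m or y of round_1 in the frame of drawer_in above 0.13 m or y of round_1 in the frame of drawer_in below -0.13 m)) or (height (world z) of round_2 below 0.05 m and (x of round_2 in the frame of drawer_in below -0.115 m or x of round_2 in the frame of drawer_in above 0.115 m or y of round_2 in the frame of drawer_in above 0.13 m or y of round_2 in the frame of drawer_in below -0.13 m)) or (height (world z) of round_3 below 0.05 m and (x of round_3 in the frame of drawer_in below -0.115 m or x of round_3 in the frame of drawer_in above 0.115 m or y of round_3 in the frame of drawer_in above 0.13 m or y of round_3 in the frame of drawer_in below -0.13 m)) or (height (world z) of round_4 below 0.05 m and (x of round_4 in the frame of drawer_in below -0.115 m or x of round_4 in the frame of drawer_in above 0.115 m or y of round_4 in the frame of drawer_in above 0.13 m or y of round_4 in the frame of drawer_in below -0.13 m)) or (height (world z) of round_5 below 0.05 m and (x of round_5 in the frame of drawer_in below -0.115 m or x of round_5 in the frame of drawer_in above 0.115 m or y of round_5 in the frame of drawer_in above 0.13 m or y of round_5 in the frame of drawer_in below -0.13 m))).
It fails at once if the uncut carrot piece or the garlic is shifted by more than 20 mm (distance of any of carrot_end, garlic_a from where it was at the start of the episode above 0.02 m).
It fails at once if the lemon, tomato or glass is shifted by more than 20 mm (distance of any of lemon_a, tomato_a, tumbler from where it was at the start of the episode above 0.02 m).
It also fails if it takes over 72 s, if anything falls off the work surface, if the arm or the gripper's body presses on something with over 40 N, if the wrist force passes 120 N, or if a joint passes its speed limit or range.

ROBOT

A 6-joint arm with a two-finger parallel gripper is mounted at the origin on a cart in front of the work surface, level with it; the furniture and walls round the work are solid. World frame = base frame: x ahead of the robot, y to its left, z up, the work surface at z = 0. Lengths are in mm, angles in degrees, forces in N, time in s.
With the tool pointing down it reaches from about 350 to 850 mm from the base axis. Payload 8.1 kg.
Tool frame: the origin (TCP) lies midway between the tips of the shut fingers; the grasp point (between the pads) lies 19 mm behind it; z points along the fingers, y is the line along which they close (so a half turn about z gives the same grasp; the last joint's range is limited). The gripper opens to 85 mm and grips with 20 to 120 N. Pads are 22 mm wide; open, the fingers measure 114 mm over their backs; the gripper's body (76 mm by 85 mm) begins 54 mm behind the grasp point. The pads swing forward as they close: fully open they stand 13 mm farther back than shut.
Start: joints at [-69.122, 7.471, 85.268, -0, 87.261, -4.893], TCP at [260.891, -540.316, 231.292] pointing down, gripper open.
Joint ranges: [-169.43, 169.43], [-51.17, 129.36], [1.28, 143.12], [-76.62, 256.62], [0, 156.53], [-152.29, 152.29]. Speed limits (degrees/s): [136.94, 136.94, 159.86, 180, 180, 180].

INTERFACE

Orientations are given as [roll, pitch, yaw] about the fixed x, y, z axes, in that order (R = Rz(yaw) Ry(pitch) Rx(roll)).
In Python, from bench import r gives the robot as it stands.
- The arm moves only by the tool apply_moves, never from a script. Its argument "steps" is a list of rows, each a list of 7 numbers: the opening, from -1 (shut) to 1 (fully open), then the shift along the tool's x, y, z in mm, then the turn, a rotation vector about the tool's x, y, z in units of 5 degrees (1.0 is 5 degrees). A call has exactly 8 rows; each row shifts and turns the commanded pose from where the row before left it, along the tool's axes as they then stand; what a row does not reach is not made up. A row lasts 1/10 s, in which the tool goes at most 50 mm and 8.59 degrees, less where a joint would pass 70% of its speed; a pose out of reach is approached as far as the arm can. A call is refused whole if a number of a shift passes 50 or a number of a turn 1, either way. A call with a gripper value outside its range is refused whole. The fingers move at their own pace and stop on an object; "squeeze" is the grip in N (left out, the last holds). Time passes only in rows, so rows that do not move let the fingers close, or fill a call up. It gives the time, the measured TCP pose, the force, the opening and the grip force at its end, in the units of the state.
- r.sense(): the state, without advancing time (a new reading comes with each control period).
- r.snapshot(name): name is "scene" or "top" or "wrist"; returns a dict with "color" (480x640x3 uint8, blue, green, red), "depth" (480x640 float32, mm along the optical axis (not along the pixel's ray), 0 where there is no reading), "mtx" (3x3 intrinsics, pixels), "dist" ([k1, k2, p1, p2, k3] as OpenCV has them; the pictures are not rectified), "T" (4x4, takes a point from camera to world coordinates); the wrist camera has in their place "hand_eye" (4x4, takes a point from camera to tool coordinates, whose origin is the TCP and whose axes are the flange's). Camera axes: x right, y down, z forward; pixel columns grow to the right and rows downward; lengths in mm; the calibration is good to about 2 mm. A picture is of the moment at which its call begins: read the wrist's pose just before it.
- r.hand_in(): hands the job in; it is judged then, once.
The state is a dict: "time": time; "joint_pos": joint angles; "qd": joint speeds; "joint_efforts": joint torques, N m; "tool_pos": TCP position; "tcp_rot": TCP orientation; "ft_force": force on the tool from outside, world axes, zero at the start; "wrist_torque": the same for the moment, N m; "finger_gap": finger opening in mm; "grip_force": force on a finger pad.
Only numpy, scipy, OpenCV 4.12 (cv2) and the standard library are available. Lean on these libraries where they do the work, as an engineer would, in place of code of your own. Each camera call takes 0.05 s, during which the arm holds its last target. There are 200 camera calls.

## Working session

There is one attempt and no reset: what is moved stays moved. The work goes in short steps, Python scripts to look and compute and a tool call to move; the robot and the scene stay as the last step left them, time stands still between calls to the robot, and variables do not carry over. Pictures are saved under pics/ and viewed, at most 10 in all, crops included, and the job is handed in when it is done.

Besides the shell and the picture viewer there is one more tool, called after "Emit:" as name(argument=value, ...) on one line, values as JSON. apply_moves: Moves the arm, as the interface text tells. Its arguments: {"type":"object","properties":{"steps":{"type":"array"},"squeeze":{"type":"number"}},"required":["steps"]}

```bash
mkdir -p pics
cat > h.py <<'E'
import numpy as np, cv2
from bench import r
def snap(n,f=None):
    s=r.snapshot(n)
    if f: cv2.imwrite('pics/'+f,s['color'])
    return s
def ray(s,uv,z,T=None):
    T=np.array(s['T']) if T is None else T
    p=cv2.undistortPoints(np.array(uv,float).reshape(-1,1,2),np.array(s['mtx']),np.array(s['dist'])).reshape(-1,2)
    d=np.c_[p,np.ones(len(p))]@T[:3,:3].T; o=T[:3,3]
    return o+d*((z-o[2])/d[:,2])[:,None]
E
python3 - <<'E'
from h import *
import pickle
a=snap('top','top.png');b=snap('scene','scene.png')
pickle.dump((a,b),open('s0.pkl','wb'))
print(a['T'],b['T'])
hsv=cv2.cvtColor(a['color'],cv2.COLOR_BGR2HSV)
m=cv2.inRange(hsv,(5,130,100),(20,255,255))
n,l,st,c=cv2.connectedComponentsWithStats(m)
for i in range(1,n):
    if st[i,4]>40: print(c[i].round(1),st[i],ray(a,c[i],79)[0].round(1))
print(r.sense())
E
```

```text
[[ 2.50835789e-02 -9.94352580e-01  1.03120124e-01  4.87815310e+02]
 [-9.99642759e-01 -2.39964416e-02  1.17697137e-02  9.02304149e+01]
 [-9.22872911e-03 -1.03378511e-01 -9.94599273e-01  1.10191641e+03]
 [ 0.00000000e+00  0.00000000e+00  0.00000000e+00  1.00000000e+00]] [[-7.19741475e-01 -5.15623248e-01  4.64870815e-01 -4.32944032e+00]
 [-6.94214527e-01  5.40517454e-01 -4.75296826e-01  7.08371249e+02]
 [-6.19669624e-03 -6.64810912e-01 -7.46985979e-01  1.02972177e+03]
 [ 0.00000000e+00  0.00000000e+00  0.00000000e+00  1.00000000e+00]]
[ 48.9 172.5] [  23    0   55  366 2671] [723.7 746.5  79. ]
[93.1 62.7] [  75    0   38  139 1098] [993.6 663.8  79. ]
[124.8  39.7] [119   0  14  81 328] [1053.   591.9   79. ]
[138.8  56.4] [133   0  14 119 516] [1011.6  554.9   79. ]
[152.6   9.8] [149   0   9  20  50] [1130.3  529.5   79. ]
[161.7  17.7] [158   0  11  38 100] [1110.5  506.1   79. ]
[174.5  34.3] [153   0  67  77 483] [1068.8  472.6   79. ]
[252.    3.9] [239   0  26   7  78] [1149.9  289.2   79. ]
[280.6   3.1] [276   0  10   7  42] [1153.2  220.1   79. ]
[322.7   4.2] [310   0  24   
[... 6719 characters left out ...]
   79. ]
{'time': 0.1, 'joint_pos': array([-6.91217054e+01,  7.51158216e+00,  8.53235369e+01, -3.40430714e-04,
        8.72621866e+01, -4.89469083e+00]), 'qd': array([-0.02960173,  0.03444029, -0.12952463, -0.12067052, -0.06776421,
       -0.00806021]), 'joint_efforts': array([ 6.46892313e-04, -5.70950460e+01, -5.01941729e+01, -2.00475301e-04,
        8.05495743e-03, -3.55359168e-05]), 'tool_pos': array([ 260.70701612, -539.84186736,  230.33622083]), 'tcp_rot': array([-1.79903020e+02, -7.96378712e-03,  2.57729953e+01]), 'ft_force': array([ 0.05713047, -0.2593572 , -0.21776466]), 'wrist_torque': array([ 0.05170475, -0.01597789, -0.04595553]), 'grip_force': 0.0, 'finger_gap': 85.1390101364521}
```

View pics/top.png

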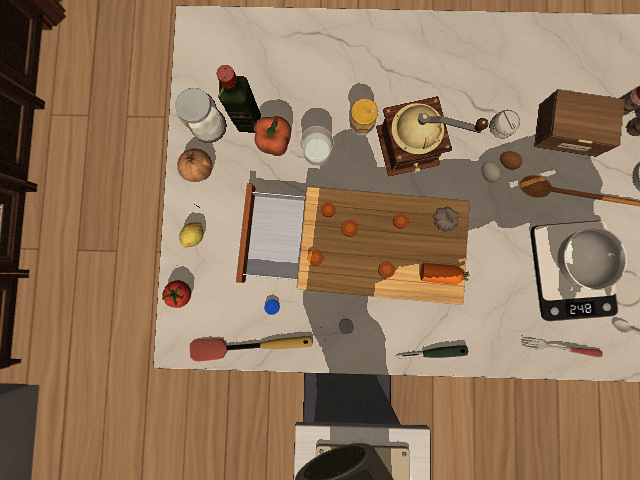

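View pics/scene.png

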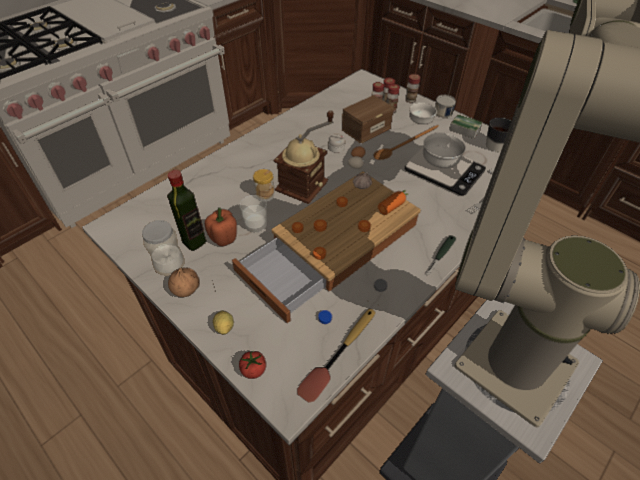

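The top view shows five orange rounds on the board at about (328,210), (349,228), (400,220), (316,257) and (387,270). The blue cap (272,307) and grey cap (346,326) lie on the worktop and are look-alikes to leave alone. The carrot end is at (440,272), the garlic at (446,218), and the drawer is open on the left. The scene view agrees. Next I'll measure precisely and confirm the rounds in a crop.

Run:
```python
from h import *
import pickle
a,b=pickle.load(open('s0.pkl','rb'))
hsv=cv2.cvtColor(a['color'],cv2.COLOR_BGR2HSV)
for p in [(328,210),(360,245),(400,220),(316,257),(310,205),(270,230),(245,230)]: print(p,hsv[p[1],p[0]])
m=cv2.inRange(hsv,(3,205,150),(14,255,255)); m[:, :295]=0;m[:,470:]=0;m[:190]=0;m[300:]=0
n,l,st,c=cv2.connectedComponentsWithStats(m)
for i in range(1,n):
    if st[i,4]>40: print(c[i].round(1),st[i],ray(a,c[i],84)[0].round(1))
cr=cv2.resize(a['color'][175:315,230:480],None,fx=3.2,fy=3.2,interpolation=cv2.INTER_CUBIC)
cv2.imwrite('pics/crop.png',cr)
P=np.array(a['T'])
print('board corners',ray(a,[(308,187),(470,201),(463,304),(298,289)],72).round(1))
# z=72 plane from depth: mask of board
d=a['depth'];v,u=np.mgrid[0:480,0:640];p=cv2.undistortPoints(np.c_[u.ravel(),v.ravel()].astype(float).reshape(-1,1,2),np.array(a['mtx']),np.array(a['dist'])).reshape(-1,2)
W=(np.c_[p,np.ones(len(p))]*d.reshape(-1,1))@P[:3,:3].T+P[:3,3]
W=W.reshape(480,640,3)
mk=((abs(W[...,2]-72)<8)&(u>285)&(u<480)&(v>175)&(v<315)&(d>0)).astype(np.uint8)
mk=cv2.morphologyEx(mk,cv2.MORPH_CLOSE,np.ones((19,19)));mk=cv2.morphologyEx(mk,cv2.MORPH_OPEN,np.ones((7,7)))
q=W[mk>0][:, :2].astype(np.float32);R=cv2.minAreaRect(q);print(R,cv2.boxPoints(R).round(1))
fr=(abs(W[...,2]-52)<7)&(u>225)&(u<262)&(v>175)&(v<290)
R=cv2.minAreaRect(W[fr][:,:2].astype(np.float32));print('front',R,cv2.boxPoints(R).round(1),fr.sum())
for n_,(x,y) in dict(garlic=(446,218),lemon=(191,235),tom=(177,294)).items(): print(n_,W[y,x].round(0))
```

```text
(328, 210) [ 12 215 158]
(360, 245) [ 17 161 125]
(400, 220) [ 12 209 156]
(316, 257) [ 13 210 160]
(310, 205) [ 17 146 218]
(270, 230) [ 13  22 188]
(245, 230) [ 11 184 161]
[349.5 227.5] [346 224   8   8  49] [610.8  43.6  84. ]
[312.6 256.7] [308 251  11  11  73] [542.3 125.7  84. ]
[386.4 269.3] [383 266   8   8  51] [518.  -41.2  84. ]
[445.  279.3] [422 273  41  11 231] [ 498.8 -172.8   84. ]
board corners [[ 704.7  141.3   72. ]
 [ 680.5 -234.    72. ]
 [ 444.5 -216.2   72. ]
 [ 468.7  157.3   72. ]]
((575.9797973632812, -36.01002502441406), (381.0666198730469, 240.49636840820312), 86.11128234863281) [[ 443.1 -217.9]
 [ 683.  -234.3]
 [ 708.9  145.9]
 [ 468.9  162.2]]
front ((596.8768920898438, 268.692626953125), (58.27070236206055, 235.5738525390625), 86.57855224609375) [[477.6 246.6]
 [712.7 232.6]
 [716.2 290.7]
 [481.  304.8]] 659
garlic [ 633. -167.  116.]
lemon [589. 416.  44.]
tom [450. 440.  50.]
```

View pics/crop.png

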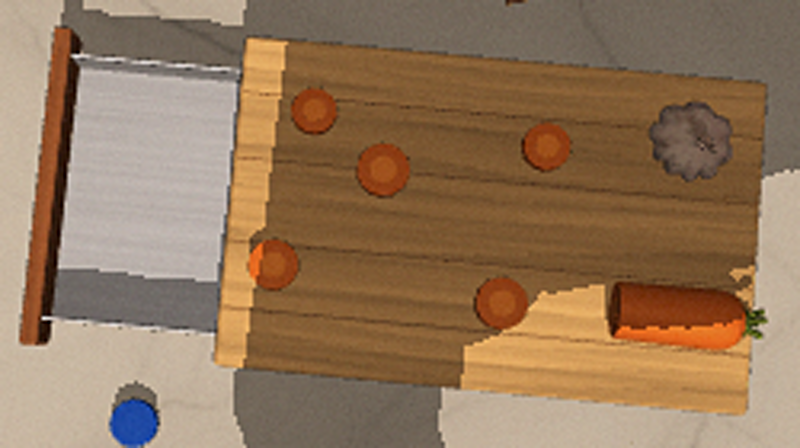

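Crop confirms the five orange discs on the board: crop (314,110), (383,169), (274,264), (547,147), (501,303). These are the only orange discs of that size. The blue and grey ones are off the board.

```bash
cat >> h.py <<'E'
C=np.array([576.,-36.]);ang=np.radians(-3.9);EX=np.array([np.cos(ang),np.sin(ang)]);EY=np.array([-EX[1],EX[0]])
def B(p): p=np.array(p)[...,:2]-C; return np.stack([p@EX,p@EY],-1).round(1)
def st():
    s=r.sense(); print('t',round(s['time'],2),'board xy',B(s['tool_pos']),'z',s['tool_pos'][2].round(1),'rot',s['tcp_rot'].round(1),'F',s['ft_force'].round(1),'gap',round(s['finger_gap'],1))
E
python3 - <<'E'
from h import *
import pickle
a,b=pickle.load(open('s0.pkl','rb'))
uv=np.array([(314,110),(383,169),(274,264),(547,147),(501,303)])/3.2+[229.7,174.7]
print(B(ray(a,uv,86)))
# scene: small orange blobs ray check
hsv=cv2.cvtColor(b['color'],cv2.COLOR_BGR2HSV)
m=cv2.inRange(hsv,(3,190,110),(14,255,255));n,l,s,c=cv2.connectedComponentsWithStats(m)
for i in range(1,n):
    if s[i,4]>30 and 250<c[i][0]<420 and 180<c[i][1]<290: print(c[i].round(1),s[i,4],B(ray(b,c[i],81)))
print('carrot face',B(ray(a,[(420.5,272)],93)))
st()
E
```

```text
[[ 66.6 134.8]
 [ 28.9  82.1]
 [-45.3 152.8]
 [ 55.3 -32.4]
 [-57.9  -8.6]]
[395.9 202. ] 171 [[ -58.4 -146.3]]
[316.5 254.6] 33 [[-49.1 166.3]]
carrot face [[-56.8 -84. ]]
t 0.1 board xy [-280.3 -524.1] z 230.3 rot [-179.9   -0.    25.8] F [ 0.1 -0.3 -0.2] gap 85.1
```

Emit:
apply_moves(steps=[[-0.4,0,0,0,0,0,-1],[-0.4,0,0,0,0,0,-1],[-0.4,0,0,0,0,0,-1],[-0.4,0,0,0,0,0,-1],[-0.4,0,0,0,0,0,-1],[-0.4,0,0,0,0,0,-1],[-0.4,0,0,0,0,0,-1],[-0.4,0,0,0,0,0,-1]])

```text
time: 0.9
tool_pos: [260.8, -540.0, 230.7]
tcp_rot: [-180.0, -0.0, 66.0]
ft_force: [0.1, -0.2, -0.0]
finger_gap: 25.7
grip_force: 0.0
```

Emit:
apply_moves(steps=[[-0.4,0,0,0,0,0,-1],[-0.4,0,0,0,0,0,-1],[-0.4,0,0,0,0,0,-1],[-0.4,0,0,0,0,0,-1],[-0.4,0,0,0,0,0,0],[-0.4,0,0,0,0,0,0],[-0.4,0,0,0,0,0,0],[-0.4,0,0,0,0,0,0]])

```text
time: 1.7
tool_pos: [260.9, -540.3, 231.2]
tcp_rot: [-180.0, -0.0, 85.7]
ft_force: [-0.6, 0.2, -0.6]
finger_gap: 25.5
grip_force: 0.0
```

Emit:
apply_moves(steps=[[-1,39,22,0,0,0,0],[-1,39,22,0,0,0,0],[-1,39,22,0,0,0,0],[-1,39,22,0,0,0,0],[-1,39,22,0,0,0,0],[-1,39,22,0,0,0,0],[-1,39,22,0,0,0,0],[-1,39,22,0,0,0,0]])

```text
time: 2.5
tool_pos: [460.2, -240.5, 231.6]
tcp_rot: [180.0, 0.0, 85.7]
ft_force: [0.9, -0.9, -0.2]
finger_gap: -0.1
grip_force: 0.0
```

Emit:
apply_moves(steps=[[-1,39,22,0,0,0,0],[-1,39,22,0,0,0,0],[-1,39,22,0,0,0,0],[-1,39,22,0,0,0,0],[-1,39,22,0,0,0,0],[-1,39,22,0,0,0,0],[-1,39,22,0,0,0,0],[-1,34,22,0,0,0,0]])

```text
time: 3.3
tool_pos: [658.4, 53.3, 231.3]
tcp_rot: [180.0, -0.0, 85.8]
ft_force: [0.8, 0.0, 0.2]
finger_gap: 0.1
grip_force: 0.0
```

Run:
```python
from h import *
st()
```

```text
t 3.3 board xy [76.1 94.7] z 231.3 rot [180.   -0.   85.8] F [0.8 0.  0.2] gap 0.1
```

Emit:
apply_moves(steps=[[-1,0,-6,25,0,0,0],[-1,0,0,28,0,0,0],[-1,0,0,28,0,0,0],[-1,0,0,28,0,0,0],[-1,0,0,24,0,0,0],[-1,0,0,12,0,0,0],[-1,0,0,8,0,0,0],[-1,0,0,0,0,0,0]])

```text
time: 4.1
tool_pos: [651.3, 51.5, 77.7]
tcp_rot: [-179.9, 0.0, 85.8]
ft_force: [0.3, -0.9, 0.5]
finger_gap: 0.0
grip_force: 0.0
```

Run:
```python
from h import *
st(); snap('top','t1.png')
i=cv2.imread('pics/t1.png');cv2.imwrite('pics/t1c.png',cv2.resize(i[175:315,230:480],None,fx=3,fy=3))
```

```text
t 4.1 board xy [69.2 92.4] z 77.7 rot [-179.9    0.    85.8] F [ 0.3 -0.9  0.5] gap 0.0
```

View pics/t1c.png

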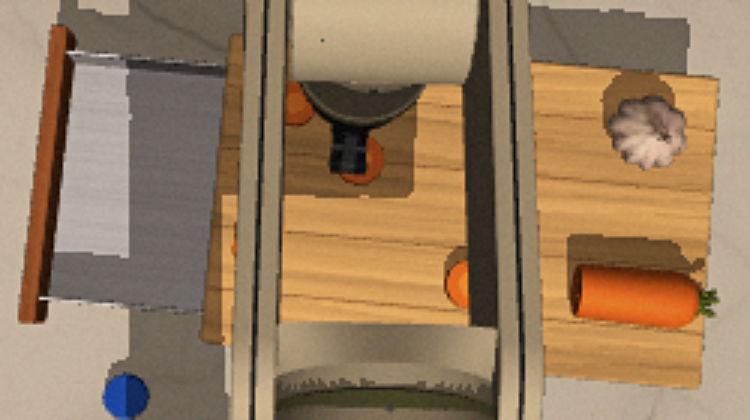

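The crop shows A at (297,103) and B at (359,158), both undisturbed. The tool is between them, so I can push.

Emit:
apply_moves(steps=[[-1,10,0,0,0,0,0],[-1,10,0,0,0,0,0],[-1,12,0,0,0,0,0],[-1,12,0,0,0,0,0],[-1,12,0,0,0,0,0],[-1,12,0,0,0,0,0],[-1,12,0,0,0,0,0],[-1,12,0,0,0,0,0]])

```text
time: 4.95
tool_pos: [658.4, 144.4, 78.2]
tcp_rot: [-180.0, -0.0, 85.8]
ft_force: [0.5, -0.0, -0.0]
finger_gap: -0.1
grip_force: 0.0
```

Emit:
apply_moves(steps=[[-1,12,0,0,0,0,0],[-1,6,0,0,0,0,0],[-1,0,0,-10,0,0,0],[-1,0,0,-25,0,0,0],[-1,0,0,-25,0,0,0],[-0.4,-20,-25,0,0,0,0],[-0.4,-30,-40,0,0,0,0],[-0.4,-45,-50,0,0,0,0]])

```text
time: 5.75
tool_pos: [550.8, 84.7, 139.2]
tcp_rot: [179.9, 0.0, 85.8]
ft_force: [0.2, -0.1, 1.0]
finger_gap: 25.5
grip_force: 0.0
```

Run:
```python
from h import *
st(); snap('top','t2.png')
i=cv2.imread('pics/t2.png');cv2.imwrite('pics/t2c.png',cv2.resize(i[175:315,230:480],None,fx=3,fy=3))
```

```text
t 5.75 board xy [-33.3 118.7] z 139.2 rot [179.9   0.   85.8] F [ 0.2 -0.1  1. ] gap 25.5
```

View pics/t2c.png

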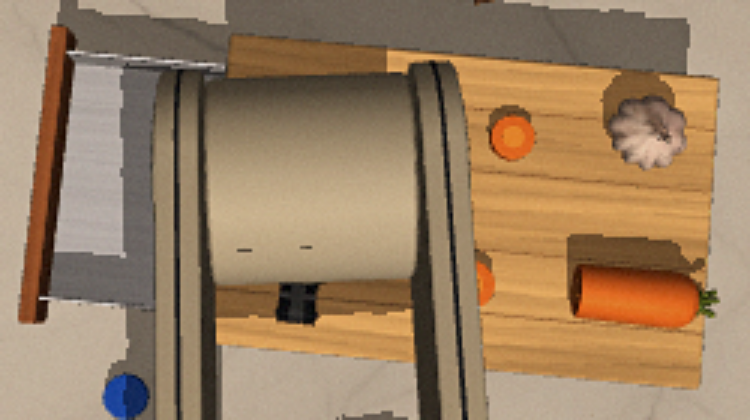

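The view shows the board's far-left corner empty, so A has left it. D is at (512,137) and E at (482,284), neither moved. C is next: settle and descend behind it.

Emit:
apply_moves(steps=[[-0.4,0,0,0,0,0,0],[-0.4,0,0,15,0,0,0],[-0.4,0,0,15,0,0,0],[-0.4,0,0,15,0,0,0],[-0.4,0,0,10,0,0,0],[-0.4,0,0,5,0,0,0],[-0.4,0,0,3,0,0,0],[-0.4,0,0,0,0,0,0]])

```text
time: 6.6
tool_pos: [551.6, 85.6, 74.9]
tcp_rot: [-180.0, 0.0, 85.8]
ft_force: [-0.0, 0.5, -0.1]
finger_gap: 25.4
grip_force: 0.0
```

Run:
```python
from h import *
st()
```

```text
t 6.6 board xy [-32.6 119.7] z 74.9 rot [-180.     0.    85.8] F [-0.   0.5 -0.1] gap 25.4
```

Emit:
apply_moves(steps=[[-0.4,-8,-4,0,0,0,0],[-0.4,0,-8,0,0,0,0],[-0.4,0,0,0,0,0,0],[-0.4,10,0,0,0,0,0],[-0.4,10,0,0,0,0,0],[-0.4,12,0,0,0,0,0],[-0.4,12,0,0,0,0,0],[-0.4,12,0,0,0,0,0]])

```text
time: 7.4
tool_pos: [543.3, 135.7, 75.3]
tcp_rot: [180.0, -0.0, 85.8]
ft_force: [-0.0, -1.1, 0.7]
finger_gap: 25.8
grip_force: 0.2
```

Emit:
apply_moves(steps=[[-0.4,12,0,0,0,0,0],[-0.4,12,0,0,0,0,0],[-0.4,8,0,0,0,0,0],[-0.4,0,0,0,0,0,0],[-0.4,0,0,-15,0,0,0],[-0.4,0,0,-25,0,0,0],[-0.4,-30,0,-20,0,0,0],[-0.4,-35,30,0,0,0,0]])

```text
time: 8.2
tool_pos: [571.4, 99.7, 140.4]
tcp_rot: [179.7, -0.1, 85.9]
ft_force: [1.9, 0.7, 0.9]
finger_gap: 25.5
grip_force: 0.0
```

Emit:
apply_moves(steps=[[-0.4,-40,25,0,0,0,0],[-0.4,-40,10,0,0,0,0],[-0.4,-15,8,0,0,0,0],[-0.4,0,0,0,0,0,0],[-0.4,0,0,0,0,0,0],[-0.4,0,0,0,0,0,0],[-0.4,0,0,0,0,0,0],[-0.4,0,0,0,0,0,0]])

```text
time: 9.0
tool_pos: [606.4, 2.3, 135.4]
tcp_rot: [-180.0, -0.0, 85.9]
ft_force: [-0.8, 0.6, -0.8]
finger_gap: 25.5
grip_force: 0.0
```

Run:
```python
from h import *
st(); s=snap('scene','s3.png'); w=snap('top','t3.png')
cv2.imwrite('pics/v3.png',np.vstack([cv2.resize(s['color'][150:330,200:440],(480,360)),cv2.resize(w['color'][175:315,230:480],(480,240))]))
```

```text
t 9.0 board xy [27.7 40.3] z 135.4 rot [-180.    -0.    85.9] F [-0.8  0.6 -0.8] gap 25.5
```

View pics/v3.png

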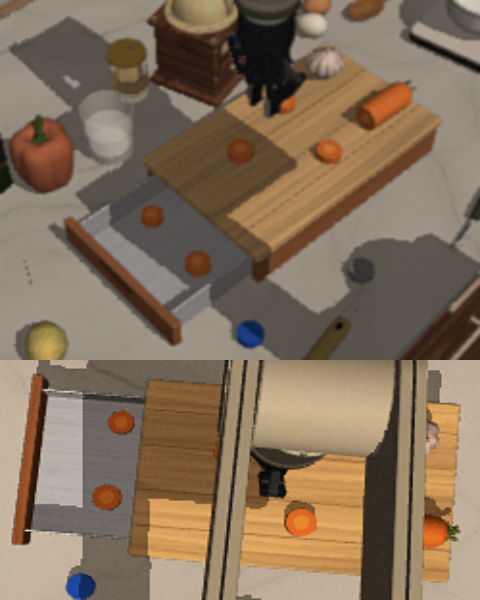

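A and C are in the drawer: scene crop (151,216) and (198,263), top crop (121,422) and (107,497). B is next.

Emit:
apply_moves(steps=[[-0.4,0,1,15,0,0,0],[-0.4,0,0,20,0,0,0],[-0.4,0,0,15,0,0,0],[-0.4,0,0,7,0,0,0],[-0.4,0,0,3,0,0,0],[-0.4,0,0,0,0,0,0],[-0.4,8,0,0,0,0,0],[-0.4,10,0,0,0,0,0]])

```text
time: 9.9
tool_pos: [609.7, 19.4, 76.3]
tcp_rot: [179.9, -0.0, 85.7]
ft_force: [-0.1, -0.3, 0.6]
finger_gap: 25.6
grip_force: 0.0
```

Emit:
apply_moves(steps=[[-0.4,10,0,0,0,0,0],[-0.4,12,0,0,0,0,0],[-0.4,12,0,0,0,0,0],[-0.4,12,0,0,0,0,0],[-0.4,12,0,0,0,0,0],[-0.4,12,0,0,0,0,0],[-0.4,12,0,0,0,0,0],[-0.4,12,0,0,0,0,0]])

```text
time: 10.7
tool_pos: [615.9, 113.9, 75.3]
tcp_rot: [-180.0, -0.0, 85.8]
ft_force: [-1.0, 0.1, 0.2]
finger_gap: 25.8
grip_force: 0.3
```

Emit:
apply_moves(steps=[[-0.4,12,0,0,0,0,0],[-0.4,12,0,0,0,0,0],[-0.4,12,0,0,0,0,0],[-0.4,12,0,0,0,0,0],[-0.4,0,0,0,0,0,0],[-0.4,0,0,-15,0,0,0],[-0.4,0,0,-25,0,0,0],[-0.4,-25,0,-20,0,0,0]])

```text
time: 11.5
tool_pos: [617.9, 137.3, 137.6]
tcp_rot: [179.9, -0.1, 85.9]
ft_force: [0.6, -0.3, 0.1]
finger_gap: 25.7
grip_force: 0.0
```

Run:
```python
from h import *
st()
```

```text
t 11.5 board xy [ 30.  175.7] z 137.6 rot [ 1.799e+02 -1.000e-01  8.590e+01] F [ 0.6 -0.3  0.1] gap 25.7
```

Emit:
apply_moves(steps=[[-0.4,-32,-12,0,0,0,0],[-0.4,-32,-12,0,0,0,0],[-0.4,-32,-13,0,0,0,0],[-0.4,-32,-13,0,0,0,0],[-0.4,-32,-13,0,0,0,0],[-0.4,-32,-13,0,0,0,0],[-0.4,-30,-12,0,0,0,0],[-0.4,0,0,0,0,0,0]])

```text
time: 12.3
tool_pos: [512.2, -82.8, 136.6]
tcp_rot: [180.0, 0.1, 85.5]
ft_force: [1.3, 0.3, 0.2]
finger_gap: 25.7
grip_force: 0.0
```

Run:
```python
from h import *
st()
w=snap('top')
hsv=cv2.cvtColor(w['color'],cv2.COLOR_BGR2HSV)
m=cv2.inRange(hsv,(3,190,120),(14,255,255)); m[:, :255]=0;m[:,470:]=0;m[:190]=0;m[300:]=0
n,l,s,c=cv2.connectedComponentsWithStats(m)
for i in range(1,n):
    if s[i,4]>40: print(c[i].round(1),s[i,4],B(ray(w,c[i],86)),B(ray(w,c[i],21)))
```

```text
t 12.3 board xy [-60.5 -51. ] z 136.6 rot [1.80e+02 1.00e-01 8.55e+01] F [1.3 0.3 0.2] gap 25.7
[289.8 219. ] 301 [[ 36.  218.9]] [[ 44.5 225.3]]
[400.7 220.1] 163 [[ 56.5 -32.3]] [[ 66.3 -42.1]]
[285.1 254.5] 156 [[-45.5 221.2]] [[-42.3 227.7]]
[386.3 269.4] 155 [[-57.8  -8.7]] [[-55.3 -17. ]]
```

Emit:
apply_moves(steps=[[-0.4,0,2,15,0,0,0],[-0.4,0,0,20,0,0,0],[-0.4,0,0,15,0,0,0],[-0.4,0,0,8,0,0,0],[-0.4,0,0,3,0,0,0],[-0.4,0,0,0,0,0,0],[-0.4,8,0,0,0,0,0],[-0.4,10,0,0,0,0,0]])

```text
time: 13.15
tool_pos: [517.5, -61.0, 75.2]
tcp_rot: [179.9, 0.0, 85.7]
ft_force: [0.4, 0.7, -0.0]
finger_gap: 25.7
grip_force: 0.0
```

Emit:
apply_moves(steps=[[-0.4,10,0,0,0,0,0],[-0.4,12,0,0,0,0,0],[-0.4,12,2,0,0,0,0],[-0.4,12,3,0,0,0,0],[-0.4,12,4,0,0,0,0],[-0.4,12,4,0,0,0,0],[-0.4,12,4,0,0,0,0],[-0.4,12,4,0,0,0,0]])

```text
time: 13.95
tool_pos: [545.1, 31.9, 74.3]
tcp_rot: [-180.0, -0.0, 85.8]
ft_force: [0.3, 0.1, 1.0]
finger_gap: 25.4
grip_force: 0.3
```

Emit:
apply_moves(steps=[[-0.4,12,4,0,0,0,0],[-0.4,12,4,0,0,0,0],[-0.4,12,4,0,0,0,0],[-0.4,12,4,0,0,0,0],[-0.4,12,4,0,0,0,0],[-0.4,12,3,0,0,0,0],[-0.4,12,0,0,0,0,0],[-0.4,12,0,0,0,0,0]])

```text
time: 14.75
tool_pos: [574.7, 125.9, 74.2]
tcp_rot: [-180.0, 0.0, 85.8]
ft_force: [-0.1, -0.4, 1.1]
finger_gap: 25.8
grip_force: 0.3
```

Run:
```python
from h import *
st()
```

```text
t 14.75 board xy [-12.3 161.4] z 74.2 rot [-180.     0.    85.8] F [-0.1 -0.4  1.1] gap 25.8
```

Emit:
apply_moves(steps=[[-0.4,12,0,0,0,0,0],[-0.4,12,0,0,0,0,0],[-0.4,10,0,0,0,0,0],[-0.4,0,0,0,0,0,0],[-0.4,0,0,-20,0,0,0],[-0.4,0,0,-40,0,0,0],[-0.4,-25,8,-10,0,0,0],[-0.4,-40,10,0,0,0,0]])

```text
time: 15.55
tool_pos: [592.3, 93.7, 147.9]
tcp_rot: [179.7, -0.1, 86.0]
ft_force: [1.1, -0.3, -1.2]
finger_gap: 25.5
grip_force: 0.0
```

Emit:
apply_moves(steps=[[-0.4,-40,10,0,0,0,0],[-0.4,-40,10,0,0,0,0],[-0.4,-40,10,0,0,0,0],[-0.4,-40,10,0,0,0,0],[-0.4,-36,10,0,0,0,0],[-0.4,-8,0,0,0,0,0],[-0.4,0,0,0,0,0,0],[-0.4,0,0,0,0,0,0]])

```text
time: 16.35
tool_pos: [624.8, -113.8, 144.0]
tcp_rot: [-180.0, -0.0, 85.8]
ft_force: [-0.2, 0.1, -0.1]
finger_gap: 25.4
grip_force: 0.0
```

Run:
```python
from h import *
st()
w=snap('top'); s=snap('scene')
cv2.imwrite('pics/v4.png',np.vstack([cv2.resize(s['color'][150:330,200:440],(480,360)),cv2.resize(w['color'][175:315,230:480],(480,240))]))
```

```text
t 16.35 board xy [ 54.  -74.3] z 144.0 rot [-180.    -0.    85.8] F [-0.2  0.1 -0.1] gap 25.4
```

View pics/v4.png

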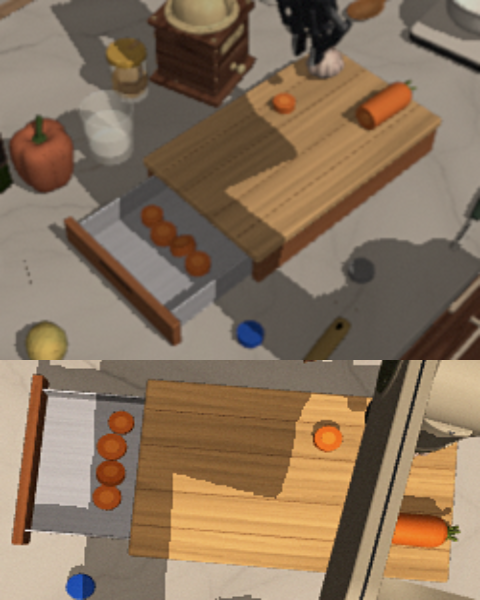

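Top crop shows four rounds in a row in the drawer, from (121,422) to (107,497). D is the last one, at (328,438).

Emit:
apply_moves(steps=[[-0.4,0,0,20,0,0,0],[-0.4,0,0,22,0,0,0],[-0.4,0,0,15,0,0,0],[-0.4,0,0,9,0,0,0],[-0.4,0,0,3,0,0,0],[-0.4,0,0,0,0,0,0],[-0.4,8,1,0,0,0,0],[-0.4,10,0,0,0,0,0]])

```text
time: 17.25
tool_pos: [628.4, -96.4, 76.5]
tcp_rot: [179.9, 0.0, 85.7]
ft_force: [-0.7, 1.0, -0.7]
finger_gap: 25.6
grip_force: 0.0
```

Emit:
apply_moves(steps=[[-0.4,10,0,0,0,0,0],[-0.4,12,0,0,0,0,0],[-0.4,14,0,0,0,0,0],[-0.4,14,0,0,0,0,0],[-0.4,14,0,0,0,0,0],[-0.4,14,0,0,0,0,0],[-0.4,14,0,0,0,0,0],[-0.4,14,0,0,0,0,0]])

```text
time: 18.05
tool_pos: [635.3, 10.4, 75.3]
tcp_rot: [-180.0, -0.0, 85.8]
ft_force: [-0.2, -0.3, -0.1]
finger_gap: 26.1
grip_force: 0.2
```

Emit:
apply_moves(steps=[[-0.4,14,0,0,0,0,0],[-0.4,14,0,0,0,0,0],[-0.4,14,0,0,0,0,0],[-0.4,14,0,0,0,0,0],[-0.4,14,0,0,0,0,0],[-0.4,14,0,0,0,0,0],[-0.4,16,0,0,0,0,0],[-0.4,18,0,0,0,0,0]])

```text
time: 18.85
tool_pos: [644.1, 127.9, 75.3]
tcp_rot: [180.0, 0.0, 85.8]
ft_force: [0.1, -0.2, -0.1]
finger_gap: 25.6
grip_force: 0.2
```

Run:
```python
from h import *
st()
```

```text
t 18.85 board xy [ 56.8 168.2] z 75.3 rot [180.    0.   85.8] F [ 0.1 -0.2 -0.1] gap 25.6
```

Emit:
apply_moves(steps=[[-0.4,20,0,0,0,0,0],[-0.4,8,0,0,0,0,0],[-0.4,0,0,0,0,0,0],[-0.4,0,0,-20,0,0,0],[-0.4,0,0,-30,0,0,0],[-1,25,-7,-20,0,0,0],[-1,35,-10,0,0,0,0],[-1,35,-10,0,0,0,0]])

```text
time: 19.65
tool_pos: [627.0, 251.4, 146.9]
tcp_rot: [179.9, -0.0, 85.6]
ft_force: [-0.2, -0.2, -0.8]
finger_gap: 0.2
grip_force: 0.0
```

Emit:
apply_moves(steps=[[-1,30,-10,0,0,0,0],[-1,30,-10,0,0,0,0],[-1,15,-10,0,0,0,0],[-1,0,0,0,0,0,0],[-1,0,0,0,0,0,0],[-1,0,0,0,0,0,0],[-1,0,0,0,0,0,0],[-1,0,0,0,0,0,0]])

```text
time: 20.45
tool_pos: [602.2, 327.4, 145.4]
tcp_rot: [180.0, 0.0, 85.7]
ft_force: [1.0, -0.8, -0.7]
finger_gap: -0.0
grip_force: 0.0
```

Run:
```python
from h import *
st()
w=snap('top'); s=snap('scene')
cv2.imwrite('pics/v5.png',np.vstack([cv2.resize(s['color'][150:330,200:440],(480,360)),cv2.resize(w['color'][175:315,230:480],(480,240))]))
```

```text
t 20.45 board xy [  1.4 364.4] z 145.4 rot [180.    0.   85.7] F [ 1.  -0.8 -0.7] gap -0.0
```

View pics/v5.png

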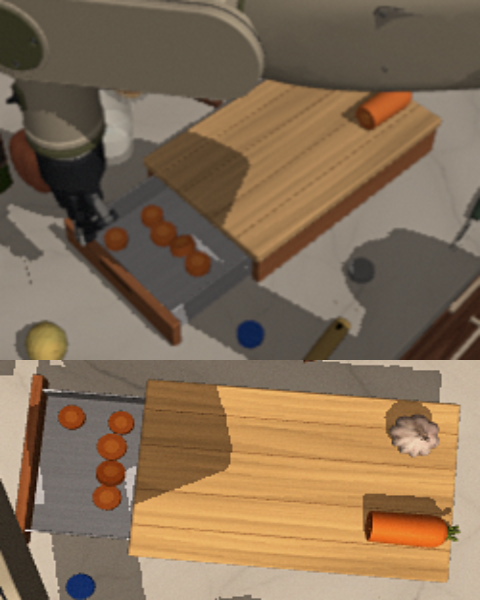

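All five rounds lie in the drawer: top crop (71,417), (121,422), (111,447), (110,473), (107,497). The garlic and carrot end are unmoved. Now shut the drawer.

Emit:
apply_moves(steps=[[-1,0,0,25,0,0,0],[-1,0,0,25,0,0,0],[-1,0,0,25,0,0,0],[-1,0,0,25,0,0,0],[-1,0,0,12,0,0,0],[-1,0,0,5,0,0,0],[-1,0,0,0,0,0,0],[-1,-5,0,0,0,0,0]])

```text
time: 21.35
tool_pos: [602.3, 324.3, 30.0]
tcp_rot: [179.9, -0.1, 85.8]
ft_force: [-0.2, 0.0, 0.5]
finger_gap: -0.3
grip_force: 0.0
```

Emit:
apply_moves(steps=[[-1,-6,0,0,0,0,0],[-1,-6,0,0,0,0,0],[-1,-6,0,0,0,0,0],[-1,-6,0,0,0,0,0],[-1,-8,0,0,0,0,0],[-1,-10,0,0,0,0,0],[-1,-10,0,0,0,0,0],[-1,-10,0,0,0,0,0]])

```text
time: 22.15
tool_pos: [596.7, 260.7, 28.3]
tcp_rot: [-180.0, -0.0, 85.8]
ft_force: [1.3, 1.8, 1.0]
finger_gap: 0.1
grip_force: 0.9
```

Run:
```python
from h import *
st()
```

```text
t 22.15 board xy [  0.5 297.4] z 28.3 rot [-180.    -0.    85.8] F [1.3 1.8 1. ] gap 0.1
```

Pushing at about 2 N, with 82 mm to go.

Emit:
apply_moves(steps=[[-1,-9,0,0,0,0,0],[-1,-9,0,0,0,0,0],[-1,-9,0,0,0,0,0],[-1,-9,0,0,0,0,0],[-1,-9,0,0,0,0,0],[-1,-9,0,0,0,0,0],[-1,-7,0,0,0,0,0],[-1,-5,0,0,0,0,0]])

```text
time: 22.95
tool_pos: [591.8, 195.1, 28.2]
tcp_rot: [-180.0, 0.0, 85.8]
ft_force: [1.7, 2.6, -1.2]
finger_gap: 0.3
grip_force: 0.8
```

Emit:
apply_moves(steps=[[-1,-4,0,0,0,0,0],[-1,-2,0,0,0,0,0],[-1,-2,0,0,0,0,0],[-1,-1,0,0,0,0,0],[-1,-1,0,0,0,0,0],[-1,-1,0,0,0,0,0],[-1,0,0,0,0,0,0],[-1,0,0,0,0,0,0]])

```text
time: 23.75
tool_pos: [590.9, 184.8, 28.2]
tcp_rot: [-180.0, 0.0, 85.8]
ft_force: [-0.0, 1.2, 0.2]
finger_gap: 0.1
grip_force: 0.3
```

Run:
```python
from h import *
st()
```

```text
t 23.75 board xy [-1.000e-01  2.213e+02] z 28.2 rot [-180.     0.    85.8] F [-0.   1.2  0.2] gap 0.1
```

Emit:
apply_moves(steps=[[-1,-1,0,0,0,0,0],[-1,-1,0,0,0,0,0],[-1,-1,0,0,0,0,0],[-1,-1,0,0,0,0,0],[-1,-1,0,0,0,0,0],[-1,0,0,0,0,0,0],[-1,0,0,0,0,0,0],[-1,0,0,0,0,0,0]])

```text
time: 24.55
tool_pos: [590.7, 179.7, 28.2]
tcp_rot: [-180.0, 0.0, 85.8]
ft_force: [-0.3, 0.7, -0.1]
finger_gap: 0.0
grip_force: 0.0
```

Run:
```python
from h import *
st()
```

```text
t 24.55 board xy [ -0.  216.2] z 28.2 rot [-180.     0.    85.8] F [-0.3  0.7 -0.1] gap 0.0
```

Emit:
apply_moves(steps=[[-1,-1,0,0,0,0,0],[-1,-1,0,0,0,0,0],[-1,-1,0,0,0,0,0],[-1,0,0,0,0,0,0],[-1,0,0,0,0,0,0],[-1,0,0,0,0,0,0],[-1,0,0,0,0,0,0],[-1,0,0,0,0,0,0]])

```text
time: 25.35
tool_pos: [590.7, 179.3, 28.4]
tcp_rot: [180.0, -0.2, 85.8]
ft_force: [2.0, 11.4, -2.4]
finger_gap: 0.1
grip_force: 5.7
```

Run:
```python
from h import *
st()
```

```text
t 25.35 board xy [ -0.  215.8] z 28.4 rot [180.   -0.2  85.8] F [ 2.  11.4 -2.4] gap 0.1
```

The force has risen to 11 N at y = 215.8, which means the drawer is against its stop. Back off, lift and check.

Emit:
apply_moves(steps=[[-1,8,0,0,0,0,0],[-1,15,0,0,0,0,0],[-1,20,0,0,0,0,0],[-1,10,0,-20,0,0,0],[-1,0,0,-35,0,0,0],[-1,0,0,-40,0,0,0],[-1,0,0,-40,0,0,0],[-1,20,0,-20,0,0,0]])

```text
time: 26.15
tool_pos: [597.9, 249.3, 188.4]
tcp_rot: [179.7, -0.1, 85.7]
ft_force: [0.1, -0.6, 0.6]
finger_gap: 0.3
grip_force: 0.0
```

Emit:
apply_moves(steps=[[-1,40,0,0,0,0,0],[-1,40,0,0,0,0,0],[-1,20,0,0,0,0,0],[-1,0,0,0,0,0,0],[-1,0,0,0,0,0,0],[-1,0,0,0,0,0,0],[-1,0,0,0,0,0,0],[-1,0,0,0,0,0,0]])

```text
time: 26.95
tool_pos: [603.5, 348.5, 183.5]
tcp_rot: [180.0, 0.0, 85.7]
ft_force: [0.3, 0.4, 0.2]
finger_gap: -0.1
grip_force: 0.0
```

Run:
```python
from h import *
st()
w=snap('top'); s=snap('scene')
cv2.imwrite('pics/v6.png',np.vstack([cv2.resize(s['color'][150:330,200:440],(480,360)),cv2.resize(w['color'][175:315,230:480],(480,240))]))
```

```text
t 26.95 board xy [  1.3 385.5] z 183.5 rot [180.    0.   85.7] F [0.3 0.4 0.2] gap -0.1
```

View pics/v6.png

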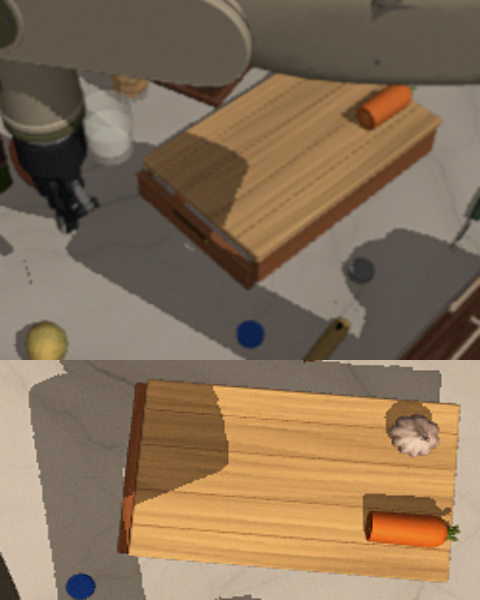

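The pictures show the drawer front flush at the board's end (top crop x about 125-145), the board clear, and everything else where it was.

```bash
python3 -c "from bench import r;print(r.hand_in())"
```

```text
the job is handed in; nothing more can be done
None
```

I swept all five carrot rounds into the drawer, pushed it shut against its stop and handed the job in at about 27 s; the carrot end and garlic hadn't moved in the last pictures, and no verdict came back.

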